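Set out the sample padlocks by size

TASK

Set out the four brass sample padlocks on the display board in order of size, one lying flat on the middle of each dark mat (the whole lock centred, shackle included): the smallest on the mat next to the card stand, then larger and larger to the largest next to the green foam figure. Leave the card stand and the foam figure where they are.

Things in the scene. Friction and masses are not known exactly. Their poses are not given: they have to be found in the camera images.
- lock_a: the smallest of the four brass padlocks, lying flat on its face: block 28 mm wide (its y) and 14 mm thick (its z), 24 mm long in x, with a steel shackle that sticks out of its +x end; 36 mm long over all. Origin: centre of the underside of the whole lock, shackle included; the middle of the brass block lies 6.3 mm from it towards -x
- lock_b: the second smallest of the four brass padlocks, lying flat on its face: block 38 mm wide (its y) and 17 mm thick (its z), 32 mm long in x, with a steel shackle that sticks out of its +x end; 49 mm long over all. Origin: centre of the underside of the whole lock, shackle included; the middle of the brass block lies 8.6 mm from it towards -x
- lock_c: the second largest of the four brass padlocks, lying flat on its face: block 48 mm wide (its y) and 20 mm thick (its z), 41 mm long in x, with a steel shackle that sticks out of its +x end; 62 mm long over all. Origin: centre of the underside of the whole lock, shackle included; the middle of the brass block lies 10.8 mm from it towards -x
- lock_d: the largest of the four brass padlocks, lying flat on its face: block 58 mm wide (its y) and 23 mm thick (its z), 49 mm long in x, with a steel shackle that sticks out of its +x end; 75 mm long over all. Origin: centre of the underside of the whole lock, shackle included; the middle of the brass block lies 13.1 mm from it towards -x
- mat_1: one of four equal dark rubber mats, 86 x 86 x 3 mm, lying about 100 mm apart in a row on a fixed pale wooden board (420 x 110 mm, top at z = 8 mm), number 1 counted from the robot's left; fixed. Origin: centre of its underside, so its top is 3 mm above; y runs along the row
- mat_2: one of four equal dark rubber mats, 86 x 86 x 3 mm, lying about 100 mm apart in a row on a fixed pale wooden board (420 x 110 mm, top at z = 8 mm), number 2 counted from the robot's left; fixed. Origin: centre of its underside, so its top is 3 mm above; y runs along the row
- mat_3: one of four equal dark rubber mats, 86 x 86 x 3 mm, lying about 100 mm apart in a row on a fixed pale wooden board (420 x 110 mm, top at z = 8 mm), number 3 counted from the robot's left; fixed. Origin: centre of its underside, so its top is 3 mm above; y runs along the row
- mat_4: one of four equal dark rubber mats, 86 x 86 x 3 mm, lying about 100 mm apart in a row on a fixed pale wooden board (420 x 110 mm, top at z = 8 mm), number 4 counted from the robot's left; fixed. Origin: centre of its underside, so its top is 3 mm above; y runs along the row
- card_stand: clear acrylic stand with a stack of cards, 48 x 94 x 57 mm, loose, standing just off one end of the board (either end). Origin: centre of its underside
- foam_figure: small pale green foam desk toy of two stacked balls, 38 mm across, 62 mm high, loose, standing just off the other end of the board. Origin: centre of its underside
Mind the look-alikes: they are no part of the job. Leave any orange look-alike of the lock_d alone. What is shaped like the lock_a but red is not meant.

How it is judged:
By the outcome, as a careful person would: the job done as asked, in the order asked, and still so for the second after the job is handed in, with the robot touching nothing.
It also fails if it takes over 88 s, if anything falls off the work surface, if the arm or the gripper's body presses on something with over 40 N, if the wrist force passes 120 N, or if a joint passes its speed limit or range.

ROBOT

A 6-joint arm with a two-finger parallel gripper is mounted at the origin on the work surface; the furniture and walls round the work are solid. World frame = base frame: x ahead of the robot, y to its left, z up, the work surface at z = 0. Lengths are in m, angles in rad, forces in N, time in s.
With the tool pointing down it reaches from about 0.375 to 0.975 m from the base axis. Payload 3.8 kg.
Tool frame: the origin (TCP) lies at the very end of the fingers, on their centre line; the grasp point (between the pads) lies 19 mm behind it; z points along the fingers, y is the line along which they close (so a half turn about z gives the same grasp; the last joint's range is limited). The gripper opens to 85 mm and grips with 20 to 120 N. Pads are 22 mm wide; open, the fingers measure 114 mm over their backs; the gripper's body (76 mm by 85 mm) begins 54 mm behind the grasp point. The pads swing forward as they close: fully open they stand 13 mm farther back than shut.
Start: joints at [1.22, 0.264, 1.604, -0, 1.274, -0.037], TCP at [0.208, 0.642, 0.231] pointing down, gripper open.
Joint ranges: [-2.63, 2.63], [-0.94, 2.18], [0.31, 2.57], [-1.31, 4.45], [0, 2.66], [-2.55, 2.55]. Speed limits (rad/s): [2.57, 2.57, 3.14, 3.14, 3.14, 3.14].

INTERFACE

Orientations are given as a rotation vector (axis times angle).
In Python, from workcell import read_state, read_camera, calibration, finish_job gives the robot as it stands.
- The arm moves only by the tool step_arm, never from a script. Its argument "commands" is a list of rows, each an object of numbers: "fingers": the gripper's target within -1 to 1 (shut at 1, half-way at 0, fully open at -1); "dx", "dy", "dz": the shift along the tool's x, y, z in m; "roll": the turn about the tool's z in degrees. In form: [{"fingers": .., "dx": .., "dy": .., "dz": .., "roll": ..}, ...]. A call has 1 to 8 rows; each row is the pose to reach, as a shift and turn from the pose commanded when the call began, along the tool's axes at that moment; what a row does not reach only later rows make up. A row lasts 1/8 s, in which the tool goes at most 62.5 mm and 10.7 degrees, less where a joint would pass 70% of its speed; a pose out of reach is approached as far as the arm can. A call with a gripper value outside its range is refused whole. The fingers move at their own pace and stop on an object; "squeeze" is the grip in N (left out, the last holds). Time passes only in rows, so rows that repeat a pose let the fingers close. It gives the time, the measured TCP pose, the force, the opening and the grip force at its end, in the units of the state.
- read_state(): the state, without advancing time (a new reading comes with each control period).
- read_camera(name): name is "scene" or "top" or "wrist"; returns (picture, depth): 480x640x3 uint8, blue, green, red; 480x640 float32, m along the optical axis (not along the pixel's ray), 0 where there is no reading.
- calibration(name): a dict with "intrinsics" (3x3 intrinsics, pixels), "world_to_cam" (4x4, takes a point from world to camera coordinates). Camera axes: x right, y up, looking along -z (the intrinsics and any distortion apply to the point x, -y, -z); pixel columns grow to the right and rows downward; lengths in m; the calibration is good to about 2 mm. A picture is of the moment at which its call begins: read the wrist's pose just before it. calibration takes no time and is no camera call; for the wrist camera it gives the pose at the moment of the call.
- finish_job(): hands the job in; it is judged then, once.
The state is a dict: "time": time; "q": joint angles; "joint_vel": joint speeds; "joint_torque": joint torques, N m; "tool_pos": TCP position; "tcp_rot": TCP orientation; "wrist_force": force on the tool from outside, world axes, zero at the start; "torque": the same for the moment, N m; "width": opening from 0.0 (shut) to 1.0 (fully open); "grip_force": force on a finger pad.
Only numpy, scipy, OpenCV 4.12 (cv2) and the standard library are available. Lean on these libraries where they do the work, as an engineer would, in place of code of your own. Each camera call takes 0.05 s, during which the arm holds its last target. There are 200 camera calls.

## Working session

There is one attempt and no reset: what is moved stays moved. The work goes in short steps, Python scripts to look and compute and a tool call to move; the robot and the scene stay as the last step left them, time stands still between calls to the robot, and variables do not carry over. Pictures are saved under pics/ and viewed, at most 14 in all, crops included, and the job is handed in when it is done.

Besides the shell and the picture viewer there is one more tool, called after "Call:" in YAML: its name, and indented under it one key for each argument. step_arm: Moves the arm, as the interface text tells. Its arguments: {"type":"object","properties":{"commands":{"type":"array","items":{"type":"object","properties":{"fingers":{"type":"number"},"dx":{"type":"number"},"dy":{"type":"number"},"dz":{"type":"number"},"roll":{"type":"number"}}}},"squeeze":{"type":"number"}},"required":["commands"]}

```bash
mkdir -p pics; cat > h.py <<'E'
import numpy as np, cv2
from workcell import read_state, read_camera, calibration, finish_job
def ray(cal,u,v,z):
    K=np.array(cal["intrinsics"]);T=np.array(cal["world_to_cam"])
    d=np.linalg.inv(K)@np.array([u,v,1.]);d=np.array([d[0],-d[1],-d[2]])
    R=T[:3,:3];o=-R.T@T[:3,3];w=R.T@d
    return o+w*(z-o[2])/w[2]
def proj(cal,p):
    K=np.array(cal["intrinsics"]);T=np.array(cal["world_to_cam"])
    c=T[:3,:3]@p+T[:3,3];u=K@np.array([c[0],-c[1],-c[2]]);return u[:2]/u[2]
E
python3 - <<'E'
from h import *
for n in("top","scene"):
    im,d=read_camera(n);cv2.imwrite(f"pics/{n}0.png",im);np.savez(f"{n}0.npz",im=im,d=d)
    c=calibration(n);print(n,c.keys(),np.round(c["intrinsics"],1).tolist(),np.round(c["world_to_cam"],3).tolist())
print(read_state())
E
```

```text
top dict_keys(['intrinsics', 'world_to_cam']) [[445.7, 0.0, 323.1], [0.0, 445.7, 242.1], [0.0, 0.0, 1.0]] [[0.024, -1.0, -0.015, 0.201], [0.985, 0.022, 0.171, -0.492], [-0.171, -0.019, 0.985, -0.924], [0.0, 0.0, 0.0, 1.0]]
scene dict_keys(['intrinsics', 'world_to_cam']) [[581.7, 0.0, 323.8], [0.0, 581.7, 230.9], [0.0, 0.0, 1.0]] [[-0.527, -0.85, -0.007, 0.448], [0.397, -0.254, 0.882, -0.189], [-0.751, 0.462, 0.471, -1.401], [0.0, 0.0, 0.0, 1.0]]
{'time': 0.1, 'q': array([ 1.22007260e+00,  2.64699050e-01,  1.60520105e+00, -2.43198439e-06,
        1.27369863e+00, -3.69135506e-02]), 'joint_vel': array([-0.00135386,  0.00093848, -0.00438322, -0.0001419 ,  0.00305153,
       -0.00061337]), 'joint_torque': array([ 2.46281488e-04, -5.16701066e+01, -3.68594885e+01, -9.23418952e-05,
        6.16226564e-03, -1.16863652e-05]), 'tool_pos': array([0.20815351, 0.64143072, 0.23009186]), 'tcp_rot': array([-4.90850397e-01, -3.10261945e+00,  3.09245770e-03]), 'wrist_force': array([ 0.58189674, -0.16352514, -0.55493265]), 'torque': array([-0.00433076, -0.0332728 ,  0.00063796]), 'grip_force': 0.0, 'width': 0.9976578554530341}
```

View pics/top0.png

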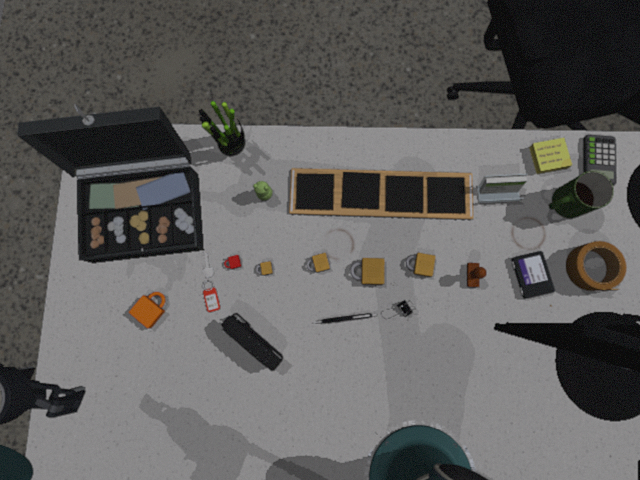

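View pics/scene0.png

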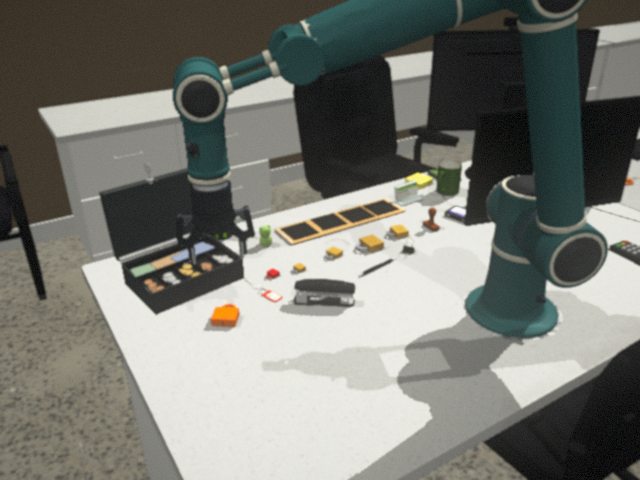

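The top view shows brass locks at a (265,268), b (319,262), d (372,271) and c (424,264), all with shackles to the left (+y). Look-alikes to avoid are the red lock (232,262) and the orange lock (147,310). The mats are at (315,191), (361,191), (404,194) and (448,196). The foam figure is at (263,190), next to mat_1, and the card stand at (502,188), next to mat_4. So d goes to mat_1, c to mat_2, b to mat_3 and a to mat_4.

```bash
python3 - <<'E'
from h import *
im=np.load("top0.npz")["im"];c=calibration("top")
hsv=cv2.cvtColor(im,cv2.COLOR_BGR2HSV)
def blobs(m,z,amin,lo,hi,offs=0):
    n,l,s,ce=cv2.connectedComponentsWithStats(m.astype(np.uint8))
    for i in range(1,n):
        u,v=ce[i]
        if s[i,4]>amin and lo[0]<u<hi[0] and lo[1]<v<hi[1]:
            cnt=cv2.findContours((l==i).astype(np.uint8),0,2)[0][0]
            P=np.array([ray(c,*p[0],z)[:2] for p in cnt],np.float32)
            r=cv2.minAreaRect(P*1000);print(np.round(ce[i]),s[i,4],np.round(r[0]),np.round(r[1]),round(r[2],1))
H,S,V=cv2.split(hsv)
print("brass");blobs((S>110)&(H>12)&(H<30)&(V>70),.018,40,(245,240),(450,300))
print("mats");blobs(V<45,.011,500,(285,160),(480,225))
x=im[225:295,215:445];cv2.imwrite("pics/crop1.png",cv2.resize(x,None,fx=3.4,fy=3.4,interpolation=cv2.INTER_CUBIC))
for n,u,v,z in(("card",502,190,.03),("foam",263,190,.03)):print(n,np.round(ray(c,u,v,z),3))
w,_=read_camera("wrist");cv2.imwrite("pics/w0.png",w);cw=calibration("wrist");T=np.array(cw["world_to_cam"])
print(np.round(-T[:3,:3].T@T[:3,3],3),np.round(T[:3,:3],2).tolist(),np.round(cw["intrinsics"],1).tolist())
from scipy.spatial.transform import Rotation as R
print(np.round(R.from_rotvec(read_state()["tcp_rot"]).as_matrix(),3))
E
```

```text
brass
[320. 262.] 233 [446. 217.] [37. 31.] 17.4
[424. 264.] 384 [447. -12.] [40. 47.] 81.0
[372. 271.] 565 [430. 102.] [56. 46.] 0.5
[266. 268.] 127 [431. 338.] [27. 23.] 12.2
mats
[360. 190.] 1261 [615. 130.] [83. 83.] 88.3
[314. 191.] 1260 [611. 235.] [81. 84.] 1.1
[404. 194.] 1294 [609.  31.] [82. 84.] 89.2
[446. 195.] 1282 [609. -64.] [83. 83.] 0.7
card [ 0.616 -0.185  0.03 ]
foam [0.606 0.351 0.03 ]
[0.142 0.664 0.372] [[0.31, 0.95, -0.0], [-0.91, 0.3, -0.27], [-0.26, 0.09, 0.96]] [[410.3, 0.0, 312.8], [0.0, 410.3, 238.6], [0.0, 0.0, 1.0]]
[[-0.951  0.309 -0.001]
 [ 0.309  0.951 -0.002]
 [ 0.    -0.002 -1.   ]]
```

View pics/crop1.png

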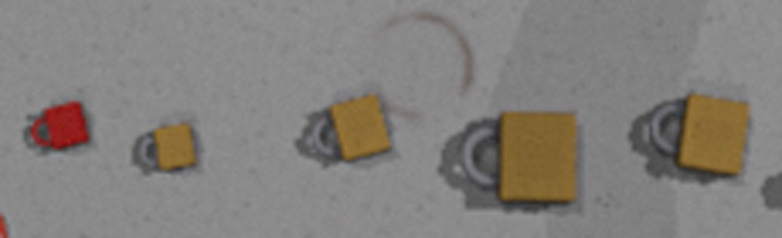

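View pics/w0.png

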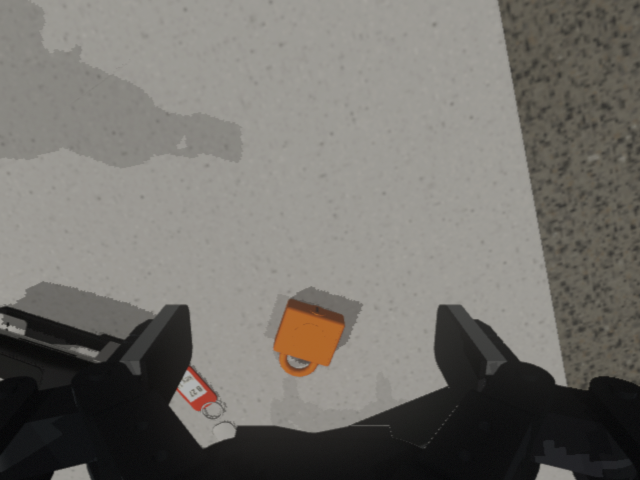

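The crop shows the four brass blocks with steel shackles, plus one red look-alike at far left, and the sizes match a, b, d, c. The wrist view shows the orange look-alike below the start pose. Next I move to a look pose at about (0.52, 0.24, 0.30), tool x along +y.

Call:
step_arm:
  commands:
    - {"fingers":-1,"dx":-0.42,"dy":-0.285,"dz":-0.07,"roll":72}
    - {"fingers":-1,"dx":-0.42,"dy":-0.285,"dz":-0.07,"roll":72}
    - {"fingers":-1,"dx":-0.42,"dy":-0.285,"dz":-0.07,"roll":72}
    - {"fingers":-1,"dx":-0.42,"dy":-0.285,"dz":-0.07,"roll":72}
    - {"fingers":-1,"dx":-0.42,"dy":-0.285,"dz":-0.07,"roll":72}
    - {"fingers":-1,"dx":-0.42,"dy":-0.285,"dz":-0.07,"roll":72}
    - {"fingers":-1,"dx":-0.42,"dy":-0.285,"dz":-0.07,"roll":72}
    - {"fingers":-1,"dx":-0.42,"dy":-0.285,"dz":-0.07,"roll":72}

```text
time: 1.15
tool_pos: [0.5131, 0.2492, 0.2997]
tcp_rot: [-2.222, -2.221, -0.0]
wrist_force: [0.5, -0.0, -0.1]
width: 0.999
grip_force: 0.0
```

Call:
step_arm:
  commands:
    - {"fingers":-1}
    - {"fingers":-1}

```text
invalid input
```

Call:
step_arm:
  commands:
    - {"fingers":-1,"dx":0,"dy":0,"dz":0,"roll":0}
    - {"fingers":-1,"dx":0,"dy":0,"dz":0,"roll":0}

```text
time: 1.4
tool_pos: [0.512, 0.2509, 0.2991]
tcp_rot: [-2.221, -2.22, 0.001]
wrist_force: [-0.1, 0.5, -0.7]
width: 0.999
grip_force: 0.0
```

```bash
cat >> h.py <<'E'
def look(tag):
    cw=calibration("wrist");im,_=read_camera("wrist");cv2.imwrite(f"pics/{tag}.png",im)
    H,S,V=cv2.split(cv2.cvtColor(im,cv2.COLOR_BGR2HSV))
    def blobs(m,amin,z):
        n,l,s,ce=cv2.connectedComponentsWithStats(cv2.morphologyEx(m.astype(np.uint8),cv2.MORPH_OPEN,np.ones((3,3))))
        for i in range(1,n):
            x,y,w,h,a=s[i]
            if a<amin or x==0 or y==0 or x+w==640 or y+h==480: continue
            cnt=cv2.findContours((l==i).astype(np.uint8),0,2)[0][0]
            P=np.array([ray(cw,*p[0],z)[:2] for p in cnt],np.float32)
            r=cv2.minAreaRect(P*1000);print(" z",z,np.round(ce[i]),a,np.round(r[0],1),np.round(r[1],1),round(r[2],1))
    for z in(.014,.020): print("brass");blobs((S>110)&(H>12)&(H<30)&(V>60),300,z)
    print("mats");blobs(V<45,3000,.011)
    s=read_state();print(s["tool_pos"],s["time"])
E
python3 -c "from h import *;look('w1')"
```

```text
brass
 z 0.014 [232. 102.] 668 [431.8 340.1] [27.2 23.1] 11.2
 z 0.014 [252. 221.] 990 [446.2 219.1] [37.1 31.5] 16.4
 z 0.014 [241. 322.] 1969 [428.1 100.9] [49.4 58.2] 90.0
 z 0.014 [259. 405.] 1131 [445.6 -11.7] [44.  46.9] 80.9
brass
 z 0.02 [232. 102.] 668 [432.9 339.8] [26.8 22.7] 11.2
 z 0.02 [252. 221.] 990 [447.1 220.6] [36.6 31.1] 16.4
 z 0.02 [241. 322.] 1969 [429.3 104. ] [48.7 57.4] 90.0
 z 0.02 [259. 405.] 1131 [446.5  -7. ] [43.4 46.3] 80.9
mats
[0.51154391 0.25154166 0.29900427] 1.45
```

View pics/w1.png

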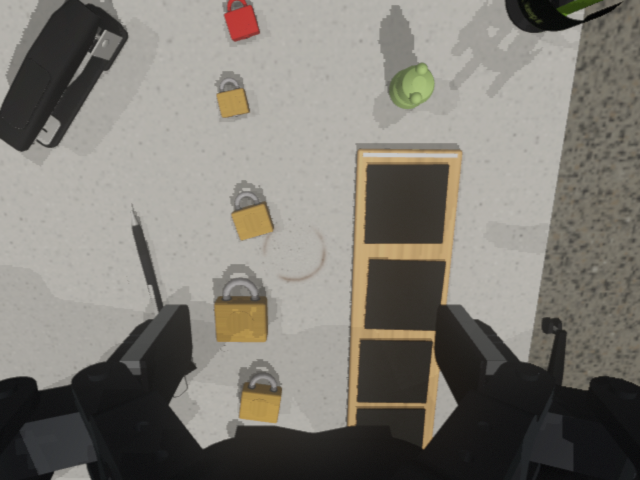

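The wrist view shows a (232,102), b (252,221), d (241,322) and c (259,405), shackles up (+y). Mats 1 and 2 are at (405,203) and (405,295), with mat 3 at (395,370), and foam at (412,87). I'll get mat positions from this frame.

```bash
python3 - <<'E'
from h import *
im=cv2.imread("pics/w1.png");cw=calibration("wrist")
V=im.max(2);print(V[203,405],V[295,405],V[370,395],V[300,455],V[350,20])
for (x0,y0,x1,y1) in((345,150,470,250),(345,252,445,336),(345,335,440,407)):
    m=np.zeros(V.shape,np.uint8);m[y0:y1,x0:x1]=V[y0:y1,x0:x1]<75
    m=cv2.morphologyEx(m,cv2.MORPH_OPEN,np.ones((3,3)))
    cnt=max(cv2.findContours(m,0,2)[0],key=cv2.contourArea)
    P=np.array([ray(cw,*p[0],.011)[:2] for p in cnt],np.float32)*1000
    r=cv2.minAreaRect(P);print(np.round(r[0],1),np.round(r[1],1),round(r[2],1))
print(calibration("wrist")["world_to_cam"])
E
```

```text
57 55 51 181 166
[609.2 237.7] [83.5 83.1] 0.0
[618.4 129.6] [90.9 93.3] 88.4
[607.6  34. ] [84.6 83.7] 89.2
[[ 9.99998592e-01  1.78371299e-04 -1.66832603e-03 -5.10693774e-01]
 [-6.27994944e-04  9.61847788e-01 -2.73584428e-01 -1.88979399e-01]
 [ 1.55587609e-03  2.73585090e-01  9.61846546e-01 -5.12925832e-01]
 [ 0.00000000e+00  0.00000000e+00  0.00000000e+00  1.00000000e+00]]
```

Mat centres are about (0.610,0.236), (0.613,0.130), (0.608,0.033) and (0.609,-0.064), and both views agree. I'll start with lock_d: hover over it and take a closer look.

Call:
step_arm:
  commands:
    - {"fingers":-1,"dx":-0.148,"dy":-0.082,"dz":0.15,"roll":0}
    - {"fingers":-1,"dx":-0.148,"dy":-0.082,"dz":0.15,"roll":0}
    - {"fingers":-1,"dx":-0.148,"dy":-0.082,"dz":0.15,"roll":0}
    - {"fingers":-1,"dx":-0.148,"dy":-0.082,"dz":0.15,"roll":0}
    - {"fingers":-1,"dx":-0.148,"dy":-0.082,"dz":0.15,"roll":0}
    - {"fingers":-1,"dx":-0.148,"dy":-0.082,"dz":0.15,"roll":0}
    - {"fingers":-1,"dx":-0.148,"dy":-0.082,"dz":0.15,"roll":0}

```text
time: 2.33
tool_pos: [0.4323, 0.1044, 0.1514]
tcp_rot: [2.218, 2.223, 0.005]
wrist_force: [0.7, -0.3, -0.3]
width: 1.001
grip_force: 0.0
```

```bash
sed -i 's/(.014,.020)/(.017,.023)/' h.py; python3 -c "from h import *;look('w2')"
```

```text
brass
 z 0.017 [335.  49.] 3343 [445.9 218.1] [37.  32.4] 16.5
 z 0.017 [308. 228.] 5796 [428.7 104. ] [57.8 50.9] 0.0
 z 0.017 [558. 262.] 518 [603.6  79.8] [80.5  5.3] 0.0
 z 0.017 [331. 370.] 3037 [446.4  -7.1] [48.4 47.5] 80.9
brass
 z 0.023 [335.  49.] 3343 [445.6 217.2] [36.2 31.6] 16.5
 z 0.023 [308. 228.] 5796 [428.8 105.6] [56.5 49.8] 0.0
 z 0.023 [558. 262.] 518 [599.9  81.9] [78.8  5.2] 0.0
 z 0.023 [331. 370.] 3037 [446.1  -3.1] [47.3 46.4] 80.9
mats
[0.43205736 0.10427571 0.15119509] 2.375
```

View pics/w2.png

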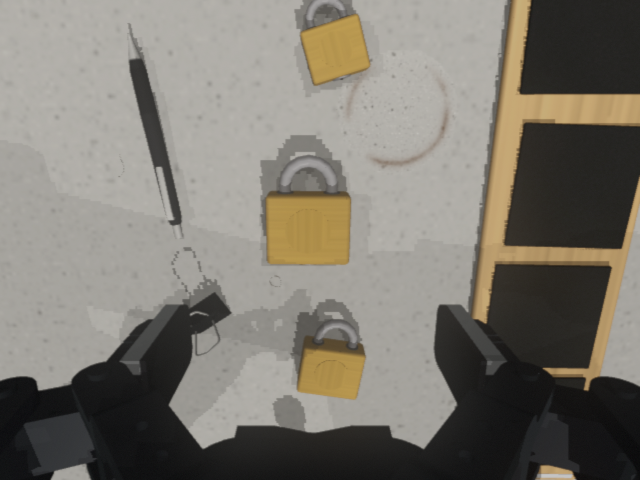

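The close view shows lock_d at (308,228), axis-aligned, with clear space on both sides. The pen and keys are outside the finger paths. Lower and grip.

Call:
step_arm:
  commands:
    - {"fingers":-1,"dx":0.001,"dy":-0.003,"dz":0.06,"roll":0}
    - {"fingers":-1,"dx":0.001,"dy":-0.003,"dz":0.11,"roll":0}
    - {"fingers":-1,"dx":0.001,"dy":-0.003,"dz":0.146,"roll":0}
    - {"fingers":-1,"dx":0.001,"dy":-0.003,"dz":0.146,"roll":0}
    - {"fingers":-1,"dx":0.001,"dy":-0.003,"dz":0.146,"roll":0}
    - {"fingers":-1,"dx":0.001,"dy":-0.003,"dz":0.146,"roll":0}
  squeeze: 60

```text
time: 3.12
tool_pos: [0.4298, 0.1045, 0.0058]
tcp_rot: [2.219, 2.22, 0.006]
wrist_force: [0.9, -0.4, -0.5]
width: 1.0
grip_force: 0.0
```

Call:
step_arm:
  commands:
    - {"fingers":1,"dx":0,"dy":0,"dz":0,"roll":0}
    - {"fingers":1,"dx":0,"dy":0,"dz":0,"roll":0}
    - {"fingers":1,"dx":0,"dy":0,"dz":0,"roll":0}
    - {"fingers":1,"dx":0,"dy":0,"dz":0,"roll":0}
    - {"fingers":1,"dx":0,"dy":0,"dz":0,"roll":0}

```text
time: 3.75
tool_pos: [0.4287, 0.1042, 0.0051]
tcp_rot: [2.22, 2.221, 0.003]
wrist_force: [-1.2, 0.1, 8.4]
width: 0.663
grip_force: 64.3
```

Call:
step_arm:
  commands:
    - {"fingers":1,"dx":0,"dy":0,"dz":-0.03,"roll":0}
    - {"fingers":1,"dx":0,"dy":0,"dz":-0.08,"roll":0}
    - {"fingers":1,"dx":0.03,"dy":0.045,"dz":-0.08,"roll":0}
    - {"fingers":1,"dx":0.06,"dy":0.09,"dz":-0.08,"roll":0}
    - {"fingers":1,"dx":0.09,"dy":0.135,"dz":-0.08,"roll":0}
    - {"fingers":1,"dx":0.1185,"dy":0.181,"dz":-0.08,"roll":0}
    - {"fingers":1,"dx":0.1185,"dy":0.181,"dz":-0.05,"roll":0}
    - {"fingers":1,"dx":0.1185,"dy":0.181,"dz":-0.03,"roll":0}

```text
time: 4.75
tool_pos: [0.6071, 0.2223, 0.0314]
tcp_rot: [-2.22, -2.221, 0.005]
wrist_force: [-0.4, -0.5, -2.3]
width: 0.661
grip_force: 66.2
```

Call:
step_arm:
  commands:
    - {"fingers":1,"dx":0,"dy":0,"dz":0.008,"roll":0}
    - {"fingers":1,"dx":0,"dy":0,"dz":0.014,"roll":0}
    - {"fingers":1,"dx":0,"dy":0,"dz":0.018,"roll":0}
    - {"fingers":1,"dx":0,"dy":0,"dz":0.018,"roll":0}
    - {"fingers":1,"dx":0,"dy":0,"dz":0.018,"roll":0}

```text
time: 5.38
tool_pos: [0.6089, 0.2226, 0.0163]
tcp_rot: [2.221, 2.221, 0.002]
wrist_force: [-0.8, 0.1, -2.3]
width: 0.661
grip_force: 66.2
```

Call:
step_arm:
  commands:
    - {"fingers":1,"dx":0,"dy":0,"dz":0.001,"roll":0}
    - {"fingers":-1,"dx":0,"dy":0,"dz":0.001,"roll":0}
    - {"fingers":-1,"dx":0,"dy":0,"dz":0.001,"roll":0}
    - {"fingers":-1,"dx":0,"dy":0,"dz":0.001,"roll":0}
    - {"fingers":-1,"dx":0,"dy":0,"dz":0.001,"roll":0}
    - {"fingers":-1,"dx":0,"dy":0,"dz":-0.03,"roll":0}
    - {"fingers":-1,"dx":0,"dy":0,"dz":-0.08,"roll":0}
    - {"fingers":-1,"dx":0,"dy":0,"dz":-0.135,"roll":0}

```text
time: 6.38
tool_pos: [0.6075, 0.2223, 0.1508]
tcp_rot: [-2.22, -2.221, 0.003]
wrist_force: [0.9, 0.6, 0.3]
width: 0.997
grip_force: 0.0
```

Call:
step_arm:
  commands:
    - {"fingers":-1,"dx":-0.232,"dy":-0.163,"dz":0,"roll":9}
    - {"fingers":-1,"dx":-0.232,"dy":-0.163,"dz":0,"roll":9}
    - {"fingers":-1,"dx":-0.232,"dy":-0.163,"dz":0,"roll":9}
    - {"fingers":-1,"dx":-0.232,"dy":-0.163,"dz":0,"roll":9}
    - {"fingers":-1,"dx":-0.232,"dy":-0.163,"dz":0,"roll":9}
    - {"fingers":-1,"dx":-0.232,"dy":-0.163,"dz":0,"roll":9}
    - {"fingers":-1,"dx":-0.232,"dy":-0.163,"dz":0,"roll":9}
    - {"fingers":-1,"dx":-0.232,"dy":-0.163,"dz":0,"roll":9}

```text
time: 7.38
tool_pos: [0.4463, -0.0088, 0.1508]
tcp_rot: [2.387, 2.042, 0.001]
wrist_force: [0.4, -0.2, -0.0]
width: 0.997
grip_force: 0.0
```

```bash
sed -i 's/(.017,.023)/(.017,.020)/' h.py; python3 -c "from h import *;look('w3')"
```

```text
brass
 z 0.017 [555.  58.] 526 [607.5  74.9] [ 3.1 73.1] 89.8
 z 0.017 [549. 203.] 436 [606.6 -17. ] [ 3.  72.8] 90.0
 z 0.017 [314. 229.] 3851 [446.4  -9.7] [41.9 47.3] 80.0
brass
 z 0.02 [555.  58.] 526 [605.9  74.8] [ 3.1 72.3] 89.8
 z 0.02 [549. 203.] 436 [604.9 -16.1] [ 3. 72.] 90.0
 z 0.02 [314. 229.] 3851 [446.5  -8.9] [41.4 46.8] 80.0
mats
 z 0.011 [556. 123.] 13310 [612.7  31.8] [83.7 72.9] 88.9
 z 0.011 [565. 242.] 5742 [621.1 -52.4] [54.3 64. ] 0.4
[ 0.44618845 -0.00877989  0.15066355] 7.425
```

View pics/w3.png

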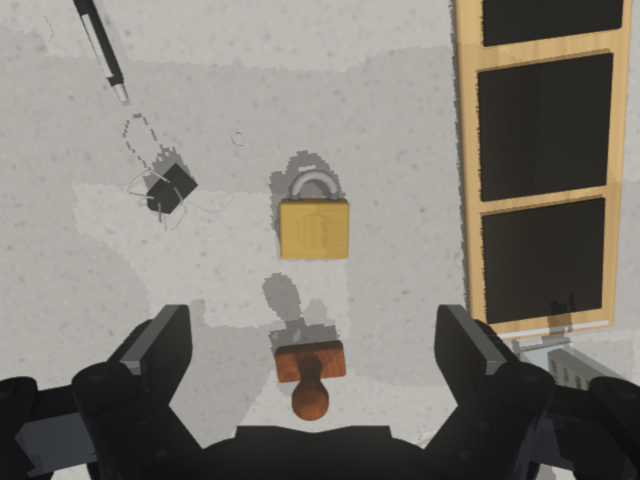

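Lock_c is at (314,229), lined up with the tool, and the stamp at (310,375) is clear of the fingers. Grip it.

Call:
step_arm:
  commands:
    - {"fingers":-1,"dx":0,"dy":0,"dz":0.06,"roll":1}
    - {"fingers":-1,"dx":0,"dy":0,"dz":0.11,"roll":1}
    - {"fingers":-1,"dx":0,"dy":0,"dz":0.147,"roll":1}
    - {"fingers":-1,"dx":0,"dy":0,"dz":0.147,"roll":1}
    - {"fingers":-1,"dx":0,"dy":0,"dz":0.147,"roll":1}
    - {"fingers":1,"dx":0,"dy":0,"dz":0.147,"roll":1}
    - {"fingers":1,"dx":0,"dy":0,"dz":0.147,"roll":1}
    - {"fingers":1,"dx":0,"dy":0,"dz":0.147,"roll":1}
  squeeze: 60

```text
time: 8.43
tool_pos: [0.4473, -0.0097, 0.0054]
tcp_rot: [2.404, 2.018, 0.004]
wrist_force: [0.4, 0.4, 6.1]
width: 0.546
grip_force: 62.2
```

Call:
step_arm:
  commands:
    - {"fingers":1,"dx":0,"dy":0,"dz":0,"roll":0}
    - {"fingers":1,"dx":0,"dy":0,"dz":0,"roll":0}
    - {"fingers":1,"dx":0,"dy":0,"dz":0,"roll":0}

```text
time: 8.8
tool_pos: [0.4473, -0.0097, 0.0054]
tcp_rot: [2.404, 2.018, 0.004]
wrist_force: [-1.2, -0.0, 6.8]
width: 0.542
grip_force: 62.2
```

Call:
step_arm:
  commands:
    - {"fingers":1,"dx":0,"dy":0,"dz":-0.03,"roll":0}
    - {"fingers":1,"dx":0,"dy":0,"dz":-0.08,"roll":0}
    - {"fingers":1,"dx":0.04,"dy":0.036,"dz":-0.08,"roll":-3}
    - {"fingers":1,"dx":0.08,"dy":0.072,"dz":-0.08,"roll":-6}
    - {"fingers":1,"dx":0.12,"dy":0.11,"dz":-0.08,"roll":-10}
    - {"fingers":1,"dx":0.155,"dy":0.142,"dz":-0.08,"roll":-10}
    - {"fingers":1,"dx":0.155,"dy":0.142,"dz":-0.05,"roll":-10}
    - {"fingers":1,"dx":0.155,"dy":0.142,"dz":-0.03,"roll":-10}

```text
time: 9.8
tool_pos: [0.6113, 0.1187, 0.0321]
tcp_rot: [-2.22, -2.222, 0.003]
wrist_force: [-1.2, -0.3, -2.3]
width: 0.543
grip_force: 62.8
```

Call:
step_arm:
  commands:
    - {"fingers":1,"dx":0,"dy":0,"dz":0.008,"roll":0}
    - {"fingers":1,"dx":0,"dy":0,"dz":0.014,"roll":0}
    - {"fingers":1,"dx":0,"dy":0,"dz":0.018,"roll":0}
    - {"fingers":1,"dx":0,"dy":0,"dz":0.018,"roll":0}
    - {"fingers":1,"dx":0,"dy":0,"dz":0.018,"roll":0}

```text
time: 10.42
tool_pos: [0.6129, 0.1184, 0.0165]
tcp_rot: [2.22, 2.221, 0.002]
wrist_force: [-1.7, 0.1, 0.2]
width: 0.541
grip_force: 63.1
```

Call:
step_arm:
  commands:
    - {"fingers":1,"dx":0,"dy":0,"dz":0.001,"roll":0}
    - {"fingers":-1,"dx":0,"dy":0,"dz":0.001,"roll":0}
    - {"fingers":-1,"dx":0,"dy":0,"dz":0.001,"roll":0}
    - {"fingers":-1,"dx":0,"dy":0,"dz":0.001,"roll":0}
    - {"fingers":-1,"dx":0,"dy":0,"dz":0.001,"roll":0}
    - {"fingers":-1,"dx":0,"dy":0,"dz":-0.03,"roll":0}
    - {"fingers":-1,"dx":0,"dy":0,"dz":-0.08,"roll":0}
    - {"fingers":-1,"dx":0,"dy":0,"dz":-0.135,"roll":0}

```text
time: 11.42
tool_pos: [0.6113, 0.1184, 0.1508]
tcp_rot: [-2.22, -2.221, 0.003]
wrist_force: [0.4, 0.1, -0.4]
width: 0.998
grip_force: 0.0
```

Call:
step_arm:
  commands:
    - {"fingers":-1,"dx":0.1,"dy":-0.167,"dz":0,"roll":-16.5}
    - {"fingers":-1,"dx":0.1,"dy":-0.167,"dz":0,"roll":-16.5}
    - {"fingers":-1,"dx":0.1,"dy":-0.167,"dz":0,"roll":-16.5}
    - {"fingers":-1,"dx":0.1,"dy":-0.167,"dz":0,"roll":-16.5}
    - {"fingers":-1,"dx":0.1,"dy":-0.167,"dz":0,"roll":-16.5}
    - {"fingers":-1,"dx":0.1,"dy":-0.167,"dz":0,"roll":-16.5}

```text
time: 12.18
tool_pos: [0.4465, 0.2181, 0.1509]
tcp_rot: [1.88, 2.516, 0.001]
wrist_force: [0.3, 0.8, 0.5]
width: 1.002
grip_force: 0.0
```

```bash
sed -i 's/(.017,.020)/(.014,.017)/' h.py; python3 -c "from h import *;look('w4')"
```

```text
brass
 z 0.014 [344.  38.] 1835 [430.9 339.1] [27.  24.4] 11.5
 z 0.014 [563. 205.] 670 [608.3 282.5] [ 6.5 77.7] 89.9
 z 0.014 [312. 225.] 2341 [445.8 219. ] [36.7 31.7] 16.4
 z 0.014 [532. 296.] 8309 [613.1 211.1] [70.6 82.7] 88.5
brass
 z 0.017 [344.  38.] 1835 [430.8 338.5] [26.7 24.1] 11.5
 z 0.017 [563. 205.] 670 [606.3 282.5] [ 6.5 76.8] 89.9
 z 0.017 [312. 225.] 2341 [445.6 219.7] [36.3 31.4] 16.4
 z 0.017 [532. 296.] 8309 [611.1 211.9] [69.8 81.8] 88.5
mats
[0.44652689 0.21800428 0.15080882] 12.225
```

View pics/w4.png

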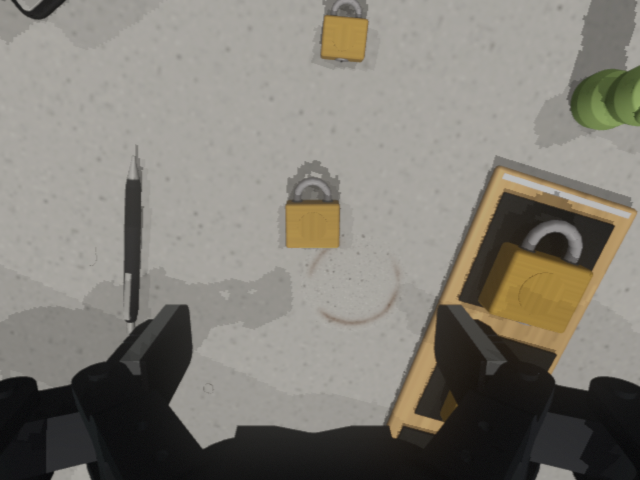

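Lock_b is at (312,225), lined up. d sits flat on mat 1 at (535,285). Grip b.

Call:
step_arm:
  commands:
    - {"fingers":-1,"dx":0.0015,"dy":0,"dz":0.06,"roll":0}
    - {"fingers":-1,"dx":0.0015,"dy":0,"dz":0.11,"roll":0}
    - {"fingers":-1,"dx":0.0015,"dy":0,"dz":0.147,"roll":0}
    - {"fingers":-1,"dx":0.0015,"dy":0,"dz":0.147,"roll":0}
    - {"fingers":-1,"dx":0.0015,"dy":0,"dz":0.147,"roll":0}
    - {"fingers":1,"dx":0.0015,"dy":0,"dz":0.147,"roll":0}
    - {"fingers":1,"dx":0.0015,"dy":0,"dz":0.147,"roll":0}
    - {"fingers":1,"dx":0.0015,"dy":0,"dz":0.147,"roll":0}
  squeeze: 50

```text
time: 13.22
tool_pos: [0.4459, 0.2205, 0.0051]
tcp_rot: [1.878, 2.516, 0.004]
wrist_force: [2.0, 0.5, -0.6]
width: 0.427
grip_force: 50.3
```

Call:
step_arm:
  commands:
    - {"fingers":1,"dx":0,"dy":0,"dz":0,"roll":0}
    - {"fingers":1,"dx":0,"dy":0,"dz":0,"roll":0}
    - {"fingers":1,"dx":0,"dy":0,"dz":0,"roll":0}
    - {"fingers":1,"dx":0,"dy":0,"dz":0,"roll":0}

```text
time: 13.72
tool_pos: [0.4459, 0.2205, 0.0051]
tcp_rot: [1.878, 2.517, 0.004]
wrist_force: [-0.3, -0.9, 6.6]
width: 0.424
grip_force: 51.2
```

Call:
step_arm:
  commands:
    - {"fingers":1,"dx":0,"dy":0,"dz":-0.03,"roll":0}
    - {"fingers":1,"dx":0,"dy":0,"dz":-0.08,"roll":0}
    - {"fingers":1,"dx":-0.05,"dy":0.02,"dz":-0.09,"roll":4}
    - {"fingers":1,"dx":-0.1,"dy":0.042,"dz":-0.09,"roll":8}
    - {"fingers":1,"dx":-0.15,"dy":0.064,"dz":-0.09,"roll":12.6}
    - {"fingers":1,"dx":-0.2,"dy":0.086,"dz":-0.09,"roll":16.6}
    - {"fingers":1,"dx":-0.234,"dy":0.1,"dz":-0.09,"roll":16.6}
    - {"fingers":1,"dx":-0.234,"dy":0.1,"dz":-0.06,"roll":16.6}

```text
time: 14.72
tool_pos: [0.6119, 0.0215, 0.0663]
tcp_rot: [2.222, 2.212, 0.008]
wrist_force: [0.0, 0.7, -1.6]
width: 0.427
grip_force: 50.6
```

Call:
step_arm:
  commands:
    - {"fingers":1,"dx":0,"dy":0,"dz":0.025,"roll":0}
    - {"fingers":1,"dx":0,"dy":0,"dz":0.04,"roll":0}
    - {"fingers":1,"dx":0,"dy":0,"dz":0.048,"roll":0}
    - {"fingers":1,"dx":0,"dy":0,"dz":0.048,"roll":0}
    - {"fingers":1,"dx":0,"dy":0,"dz":0.048,"roll":0}

```text
time: 15.35
tool_pos: [0.6078, 0.0242, 0.0163]
tcp_rot: [2.222, 2.22, 0.002]
wrist_force: [0.6, 0.3, -0.7]
width: 0.432
grip_force: 50.6
```

Call:
step_arm:
  commands:
    - {"fingers":1,"dx":0,"dy":0,"dz":0.001,"roll":0}
    - {"fingers":-1,"dx":0,"dy":0,"dz":0.001,"roll":0}
    - {"fingers":-1,"dx":0,"dy":0,"dz":0.001,"roll":0}
    - {"fingers":-1,"dx":0,"dy":0,"dz":0.001,"roll":0}
    - {"fingers":-1,"dx":0,"dy":0,"dz":0.001,"roll":0}
    - {"fingers":-1,"dx":0,"dy":0,"dz":-0.03,"roll":0}
    - {"fingers":-1,"dx":0,"dy":0,"dz":-0.08,"roll":0}
    - {"fingers":-1,"dx":0,"dy":0,"dz":-0.135,"roll":0}

```text
time: 16.35
tool_pos: [0.6062, 0.0239, 0.1509]
tcp_rot: [-2.222, -2.219, 0.003]
wrist_force: [0.9, -0.4, -0.2]
width: 1.002
grip_force: 0.0
```

Call:
step_arm:
  commands:
    - {"fingers":-1,"dx":0.314,"dy":-0.177,"dz":0,"roll":-11.4}
    - {"fingers":-1,"dx":0.314,"dy":-0.177,"dz":0,"roll":-11.4}
    - {"fingers":-1,"dx":0.314,"dy":-0.177,"dz":0,"roll":-11.4}
    - {"fingers":-1,"dx":0.314,"dy":-0.177,"dz":0,"roll":-11.4}
    - {"fingers":-1,"dx":0.314,"dy":-0.177,"dz":0,"roll":-11.4}
    - {"fingers":-1,"dx":0.314,"dy":-0.177,"dz":0,"roll":-11.4}
    - {"fingers":-1,"dx":0.314,"dy":-0.177,"dz":0,"roll":-11.4}
    - {"fingers":-1,"dx":0.314,"dy":-0.177,"dz":0,"roll":-11.4}

```text
time: 17.35
tool_pos: [0.4305, 0.338, 0.1504]
tcp_rot: [1.99, 2.43, -0.001]
wrist_force: [-0.1, -0.3, -0.0]
width: 1.0
grip_force: 0.0
```

Call:
step_arm:
  commands:
    - {"fingers":-1,"dx":0,"dy":0,"dz":0,"roll":0}
    - {"fingers":-1,"dx":0,"dy":0,"dz":0,"roll":0}

```text
time: 17.6
tool_pos: [0.4312, 0.3372, 0.1505]
tcp_rot: [1.994, 2.428, -0.0]
wrist_force: [-0.5, -0.6, 0.1]
width: 0.999
grip_force: 0.0
```

```bash
python3 -c "from h import *;look('w5')"
```

```text
brass
 z 0.014 [313. 221.] 1226 [430.5 340.8] [26.6 22.2] 11.2
 z 0.014 [539. 338.] 511 [616.9 285.1] [62.2  6.4] 0.0
brass
 z 0.017 [313. 221.] 1226 [430.4 341.5] [26.3 22. ] 11.2
 z 0.017 [539. 338.] 511 [614.8 286.4] [61.5  6.3] 0.0
mats
[0.4311692  0.3372985  0.15057041] 17.65
```

View pics/w5.png

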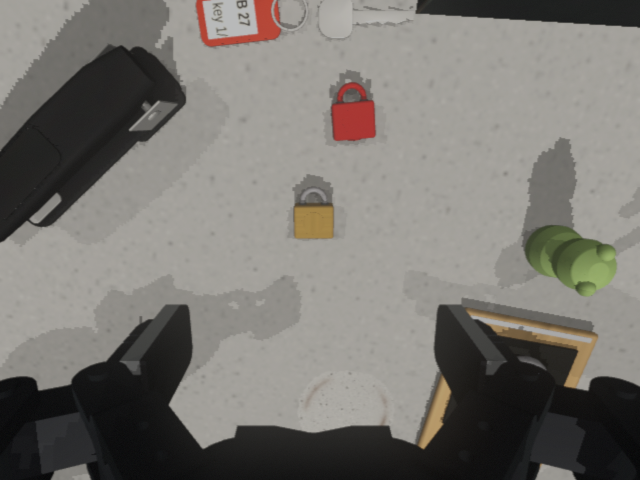

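Lock_a (brass) is at (313,221) between the fingers; the red look-alike at (353,112), stapler and foam are clear. Grip a.

Call:
step_arm:
  commands:
    - {"fingers":-1,"dx":0.0025,"dy":0,"dz":0.06,"roll":0}
    - {"fingers":-1,"dx":0.0025,"dy":0,"dz":0.11,"roll":0}
    - {"fingers":-1,"dx":0.0025,"dy":0,"dz":0.147,"roll":0}
    - {"fingers":-1,"dx":0.0025,"dy":0,"dz":0.147,"roll":0}
    - {"fingers":-1,"dx":0.0025,"dy":0,"dz":0.147,"roll":0}
    - {"fingers":1,"dx":0.0025,"dy":0,"dz":0.147,"roll":0}
    - {"fingers":1,"dx":0.0025,"dy":0,"dz":0.147,"roll":0}
    - {"fingers":1,"dx":0.0025,"dy":0,"dz":0.147,"roll":0}
  squeeze: 40

```text
time: 18.65
tool_pos: [0.4306, 0.3411, 0.0046]
tcp_rot: [1.991, 2.429, 0.003]
wrist_force: [-0.1, -0.1, 0.2]
width: 0.376
grip_force: 0.0
```

Call:
step_arm:
  commands:
    - {"fingers":1,"dx":0,"dy":0,"dz":0,"roll":0}
    - {"fingers":1,"dx":0,"dy":0,"dz":0,"roll":0}
    - {"fingers":1,"dx":0,"dy":0,"dz":0,"roll":0}
    - {"fingers":1,"dx":0,"dy":0,"dz":0,"roll":0}

```text
time: 19.15
tool_pos: [0.4307, 0.3412, 0.0046]
tcp_rot: [1.991, 2.43, 0.002]
wrist_force: [-0.8, -0.8, 6.4]
width: 0.316
grip_force: 40.2
```

Call:
step_arm:
  commands:
    - {"fingers":1,"dx":0,"dy":0,"dz":-0.04,"roll":0}
    - {"fingers":1,"dx":0,"dy":0,"dz":-0.1,"roll":0}
    - {"fingers":1,"dx":-0.055,"dy":0.012,"dz":-0.1,"roll":2}
    - {"fingers":1,"dx":-0.11,"dy":0.024,"dz":-0.1,"roll":4}
    - {"fingers":1,"dx":-0.165,"dy":0.036,"dz":-0.1,"roll":6}
    - {"fingers":1,"dx":-0.22,"dy":0.048,"dz":-0.1,"roll":8}
    - {"fingers":1,"dx":-0.275,"dy":0.06,"dz":-0.1,"roll":10}
    - {"fingers":1,"dx":-0.33,"dy":0.072,"dz":-0.1,"roll":11.3}

```text
time: 20.15
tool_pos: [0.5656, 0.0295, 0.1034]
tcp_rot: [-2.222, -2.221, 0.0]
wrist_force: [0.6, 0.5, -1.3]
width: 0.317
grip_force: 39.7
```

```bash
python3 - <<'E'
from h import *
from scipy.spatial.transform import Rotation as R
s=read_state();M=R.from_rotvec(s["tcp_rot"]).as_matrix();print(s["tool_pos"],M.T@(np.array([.609,-.069,.0165])-s["tool_pos"]),M[:,0])
E
```

```text
[0.5656246  0.02954051 0.10336565] [-0.09853108  0.04344675  0.08684069] [5.07833393e-04 9.99999861e-01 1.45176328e-04]
```

Call:
step_arm:
  commands:
    - {"fingers":1,"dx":-0.05,"dy":0.021,"dz":0,"roll":0}
    - {"fingers":1,"dx":-0.1,"dy":0.0425,"dz":0.01,"roll":0}
    - {"fingers":1,"dx":-0.1,"dy":0.0425,"dz":0.04,"roll":0}
    - {"fingers":1,"dx":-0.1,"dy":0.0425,"dz":0.065,"roll":0}
    - {"fingers":1,"dx":-0.1,"dy":0.0425,"dz":0.08,"roll":0}
    - {"fingers":1,"dx":-0.1,"dy":0.0425,"dz":0.087,"roll":0}
    - {"fingers":1,"dx":-0.1,"dy":0.0425,"dz":0.087,"roll":0}
    - {"fingers":1,"dx":-0.1,"dy":0.0425,"dz":0.087,"roll":0}

```text
time: 21.15
tool_pos: [0.6088, -0.0686, 0.0175]
tcp_rot: [2.22, 2.221, 0.002]
wrist_force: [0.5, 0.2, -0.5]
width: 0.31
grip_force: 39.7
```

Lower 2 mm more, release, rise, then back off to (0.48, 0.05, 0.30) to inspect.

Call:
step_arm:
  commands:
    - {"fingers":1,"dx":0,"dy":0,"dz":0.0018,"roll":0}
    - {"fingers":1,"dx":0,"dy":0,"dz":0.0018,"roll":0}
    - {"fingers":-1,"dx":0,"dy":0,"dz":0.0018,"roll":0}
    - {"fingers":-1,"dx":0,"dy":0,"dz":0.0018,"roll":0}
    - {"fingers":-1,"dx":0,"dy":0,"dz":0.0018,"roll":0}
    - {"fingers":-1,"dx":0,"dy":0,"dz":0.0018,"roll":0}
    - {"fingers":-1,"dx":0,"dy":0,"dz":-0.03,"roll":0}
    - {"fingers":-1,"dx":0,"dy":0,"dz":-0.08,"roll":0}

```text
time: 22.15
tool_pos: [0.6058, -0.0684, 0.0949]
tcp_rot: [-2.218, -2.219, 0.005]
wrist_force: [1.2, 0.0, -0.6]
width: 0.996
grip_force: 0.0
```

Call:
step_arm:
  commands:
    - {"fingers":-1,"dx":0.03,"dy":0,"dz":-0.06,"roll":0}
    - {"fingers":-1,"dx":0.06,"dy":0,"dz":-0.12,"roll":0}
    - {"fingers":-1,"dx":0.06,"dy":0,"dz":-0.2,"roll":0}
    - {"fingers":-1,"dx":0.06,"dy":0,"dz":-0.2,"roll":0}
    - {"fingers":-1,"dx":0.06,"dy":0,"dz":-0.2,"roll":0}
    - {"fingers":-1,"dx":0.06,"dy":0,"dz":-0.2,"roll":0}
    - {"fingers":-1,"dx":0.06,"dy":0,"dz":-0.2,"roll":0}

```text
time: 23.02
tool_pos: [0.6067, -0.0089, 0.2937]
tcp_rot: [-2.219, -2.219, 0.005]
wrist_force: [-0.6, 0.4, 0.3]
width: 1.0
grip_force: 0.0
```

```bash
sed -i 's/(.014,.017)/(.025,.031)/' h.py; python3 -c "
from h import *;look('w6')
im,_=read_camera('top');cv2.imwrite('pics/top1.png',cv2.resize(im[150:290,230:540],None,fx=2.5,fy=2.5,interpolation=cv2.INTER_CUBIC))"
```

```text
brass
 z 0.025 [321.  59.] 2612 [612.3 117. ] [48.7 43.2] 1.3
 z 0.025 [315. 163.] 1341 [607.5  22.5] [33.2 38.7] 90.0
 z 0.025 [316. 251.] 616 [608.3 -68.1] [27.5 25.3] 0.1
brass
 z 0.031 [321.  59.] 2612 [612.2 116.2] [48.  42.6] 1.3
 z 0.031 [315. 163.] 1341 [607.5  23.1] [32.7 38.1] 90.0
 z 0.031 [316. 251.] 616 [608.2 -66.2] [27.1 24.9] 0.1
mats
[ 0.60685499 -0.00888217  0.2939969 ] 23.075
```

View pics/w6.png

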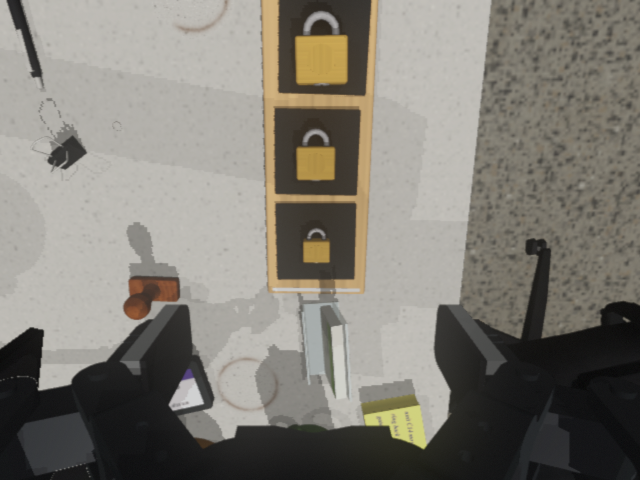

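View pics/top1.png

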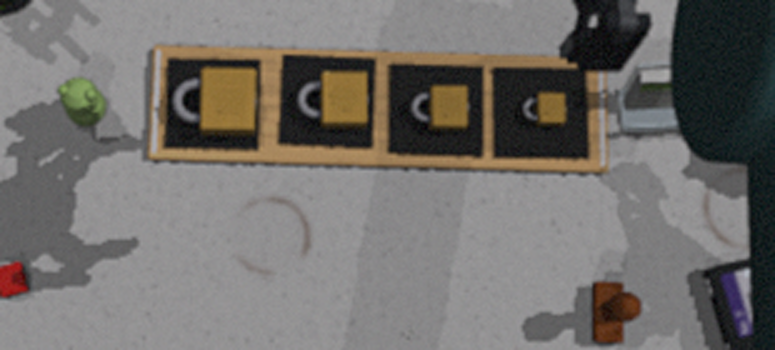

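The wrist view shows c, b and a flat on mats 2–4 at (321,59), (315,163) and (316,251). The top view shows all four in the right order, with foam and stand in place. I'll check centring in numbers.

```bash
python3 - <<'E'
from h import *
im=cv2.imread("pics/w6.png");cw=calibration("wrist")
H,S,V=cv2.split(cv2.cvtColor(im,cv2.COLOR_BGR2HSV))
off={"c":10.8,"b":8.6,"a":6.3};zt={"c":.031,"b":.028,"a":.025}
for n,(x0,y0,x1,y1) in dict(c=(268,0,378,101),b=(268,100,368,200),a=(268,197,366,287)).items():
    m=np.zeros(V.shape,np.uint8);m[y0:y1,x0:x1]=(V[y0:y1,x0:x1]<75)
    k=max(cv2.findContours(m,0,2)[0],key=cv2.contourArea)
    P=np.array([ray(cw,*p[0],.011)[:2] for p in k],np.float32)*1000
    lo,hi=np.percentile(P,3,0),np.percentile(P,97,0);mc=cv2.minAreaRect(P)
    b=np.zeros(V.shape,np.uint8);b[y0:y1,x0+8:x1-8]=((S>110)&(H>12)&(H<30)&(V>60))[y0:y1,x0+8:x1-8];b[:,:285]=0;b[:,355:]=0
    b=cv2.morphologyEx(b,cv2.MORPH_OPEN,np.ones((5,5)))
    k=max(cv2.findContours(b,0,2)[0],key=cv2.contourArea)
    Q=cv2.minAreaRect(np.array([ray(cw,*p[0],zt[n])[:2] for p in k],np.float32)*1000)
    print(n,"mat",np.round(mc[0],1),np.round(mc[1],1),"lock",np.round(Q[0],1)+[0,off[n]],np.round(Q[1],1))
E
```

```text
c mat [615.3 129.9] [82.3 83.9] lock [613.3 126.6] [42.3 48.1]
b mat [608.9  31.8] [84.4 83.6] lock [608.1  31.3] [33.  38.5]
a mat [608.2 -62.9] [83.2 83.3] lock [608.9 -62. ] [27.5 25.3]
```

All are within about 3 mm of their mat centres, so I'm handing in.

```bash
python3 -c "from h import *;print(finish_job())"
```

```text
the job is handed in; nothing more can be done
None
```

The four brass padlocks lie flat on their mats in size order, smallest by the card stand and largest by the foam figure, and the job was handed in at about 23 s; a, b and c measured within about 3–4 mm of mat centre, while d was checked only by eye in the top view.

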